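# Key the rinse-water filter cell onto its head and hold it home

## Robot

A 6-joint arm with a two-finger parallel gripper is mounted at the origin on a cart in front of the work surface, level with it; the furniture and walls round the work are solid. World frame = base frame: x ahead of the robot, y to its left, z up, the work surface at z = 0. Lengths are in mm, angles in rad, forces in N, time in s.
With the tool pointing down it reaches from about 300 to 850 mm from the base axis. Payload 4.2 kg.
Tool frame: the origin (TCP) lies between the finger pads; the fingertips stand 11 mm ahead of it and the grasp point (between the pads) lies 8 mm behind it; z points along the fingers, y is the line along which they close (so a half turn about z gives the same grasp; the last joint's range is limited). The gripper opens to 91 mm and grips with 3 to 60 N. Pads are 32 mm wide; open, the fingers measure 118 mm over their backs; the gripper's body (76 mm by 178 mm) begins 60 mm behind the grasp point.
Start: joints at [1.147, 0.32, 1.565, -0, 1.257, -0.02], TCP at [225.93, 528.77, 224.976] pointing down, gripper open.
Joint ranges: [-3.11, 3.11], [-0.84, 2.01], [0.21, 2.61], [-1.34, 4.49], [0.05, 2.63], [-2.56, 2.56]. Speed limits (rad/s): [2.57, 2.57, 3.14, 3.14, 3.14, 3.14].

## Interface

Orientations are given as a unit quaternion [x, y, z, w].
In Python, from cell import observe, imaging, r gives the robot as it stands.
- The arm moves only by the tool send_rows, never from a script. Its argument "targets" is a list of rows, each an object with "linear": the shift along the world's x, y, z in units of 25 mm (1.0 is 25 mm), a list of three; "dr": the turn, a rotation vector about the world's x, y, z in units of 5 degrees (1.0 is 5 degrees), a list of three; "fingers": the opening, from -1 (shut) to 1 (fully open). In form: [{"linear": [tx, ty, tz], "dr": [wx, wy, wz], "fingers": fingers}, ...]. A call has 1 to 20 rows; each row shifts and turns the commanded pose from where the row before left it; what a row does not reach is not made up. A row lasts 1/8 s, in which the tool goes at most 62.5 mm and 10.7 degrees, less where a joint would pass 70% of its speed; a pose out of reach is approached as far as the arm can. A call is refused whole if a number of a shift passes 1 or a number of a turn 1, either way. A call with a gripper value outside its range is refused whole. The fingers move at their own pace and stop on an object; "newtons" is the grip in N (left out, the last holds). Time passes only in rows, so rows that do not move let the fingers close. It gives the time, the measured TCP pose, the force, the opening and the grip force at its end, in the units of the state.
- observe(): the state, without advancing time (a new reading comes with each control period).
- imaging.snapshot(name): name is "scene" or "top"; returns (picture, depth): 480x640x3 uint8, blue, green, red; 480x640 float32, mm along the optical axis (not along the pixel's ray), 0 where there is no reading.
- imaging.camera_model(name): a dict with "fx", "fy", "cx", "cy" (pixels), "rvec" (rotation vector, rad) and "tvec" (3), from world to camera coordinates, as OpenCV has them. Camera axes: x right, y down, z forward; pixel columns grow to the right and rows downward; lengths in mm; the calibration is good to about 2 mm. A picture is of the moment at which its call begins. camera_model takes no time and is no camera call.
- r.hand_in(): hands the job in; it is judged then, once.
The state is a dict: "clock": time; "joints": joint angles; "qvel": joint speeds; "effort": joint torques, N m; "eef_pos": TCP position; "tool_rot": TCP orientation; "force": force on the tool from outside, world axes, zero at the start; "moment": the same for the moment, N m; "width": opening from 0.0 (shut) to 1.0 (fully open); "gripper_force": force on a finger pad.
Only numpy, scipy, OpenCV 4.12 (cv2) and the standard library are available. Lean on these libraries where they do the work, as an engineer would, in place of code of your own. Each camera call takes 0.05 s, during which the arm holds its last target. There are 200 camera calls.

## Task

Pick up the filter cell by its knurled metal grip, set it over the steel spigot of the white filter head, and turn it under a light push until the hidden keyways inside drop over the spigot's cross pin. Then push it fully home against the sprung seal ring, flush on the head, and finish while still holding it pushed home: do not let go. Leave the other things on the worktop where they are.

Things in the scene. Friction and masses are not known exactly. Their poses are not given: they have to be found in the camera images.
- filter_cell: Filter cell, the loose part, standing upright on the worktop: a white socket (50 mm in diameter, open at the bottom) under a solid knurled aluminium grip with a blue disc on top; 64 mm high in all, 0.09 to 0.18 kg. Origin: centre of its open underside, z up along its axis; the grip is 52 mm in diameter, from 34 to 64 mm above the origin, the same at any yaw.
- keyed_band (a point): Point on the cell's axis 10 mm above its underside: lower end of the keyed band inside (bore 31 mm, 24 mm long); below it is a skirt 42 mm wide inside. The band has 4 upright keyways 90 degrees apart, 8.6 mm wide, 0.11 rad play to each side of the pin. They are hidden and no pose or mark tells their angle: find them by turning, either way, at most a quarter turn.
- filter_head: Filter head, fixed to the worktop: white block 90 x 90 mm, 30 mm high, with two brass hose tails on its +x side and a blue plug on its -x side. Origin: centre of its underside on the worktop, z up. From the middle of its top rises a steel spigot, 28 mm in diameter and 30 mm high with a 4 mm chamfered tip.
- pin_top (a point): Point on the spigot's axis, 52 mm above the worktop, level with the upper side of the brass cross pin (5 mm thick, 38 mm long) that goes level through the spigot, 8 mm below its tip. The pin's direction differs from start to start and is not tied to the block's yaw. Unkeyed, the cell's keyed band rests on the pin.
- spigot_top (a point): Centre of the spigot's tip, on its upright axis, 60 mm above the worktop. Cell resting unkeyed on the pin: its origin is 18 mm below this point. Once keyed it can sink 6 mm to the seal ring, then 6 mm more against its spring until the underside is flush on the block: origin 30 mm below this point (fully home).
- seal_ring (a joint): Travel of the black sprung seal ring (about 41 to 49 mm in diameter) round the foot of the spigot, in m: 0 = fully up, standing 6 mm proud of the block; 0.006 = pressed flush into the block by the cell's underside. Its spring pushes back with 4 N at 0 and 8 N at 0.006, so it lifts the cell again if it is let go.
- plaster_model: Bystander: cream plaster dental model, 48 x 60 x 29 mm; origin at its underside.
- dappen_1: Bystander: white eight-sided small dish, 37 mm wide, 26 mm high; origin at its underside.
- dappen_2: Bystander: pale blue glass eight-sided small dish, 37 mm wide, 26 mm high; origin at its underside.
- syringe: Bystander: clear syringe lying flat, 96 x 21 x 17 mm; origin at its underside.
- marker_red: Bystander: white marker with a red cap lying flat, 138 x 12 x 13 mm; origin at its underside.
Mind the look-alikes: they are no part of the job. Of the things that look like the filter_cell, take the one that is farthest to the robot's right at the start.

How it is judged:
By the outcome, as a careful person would: the job done as asked, in the order asked, and still so for the second after the job is handed in, while the arm keeps its last pose, push and grip.
It also fails if it takes over 45 s, if anything falls off the work surface, if the arm or the gripper's body presses on something with over 40 N, if the wrist force passes 120 N, or if a joint passes its speed limit or range.

## Working session

There is one attempt and no reset: what is moved stays moved. The work goes in short steps, Python scripts to look and compute and a tool call to move; the robot and the scene stay as the last step left them, time stands still between calls to the robot, and variables do not carry over. Pictures are saved under pics/ and viewed, at most 10 in all, crops included, and the job is handed in when it is done.

Besides the shell and the picture viewer there is one more tool, called after ">>>" as name(argument=value, ...), one argument or row to a line, values as JSON. send_rows: Moves the arm, as the interface text tells. Its arguments: {"type":"object","properties":{"targets":{"type":"array","items":{"type":"object","properties":{"linear":{"type":"array","items":{"type":"number"}},"dr":{"type":"array","items":{"type":"number"}},"fingers":{"type":"number"}}}},"newtons":{"type":"number"}},"required":["targets"]}

```bash
mkdir -p pics; ls; python3 - <<'E'
from cell import observe, imaging, r
import cv2,numpy as np
for n in("scene","top"):
    p,d=imaging.snapshot(n); cv2.imwrite(f"pics/{n}0.png",p); np.save(f"pics/{n}0.npy",d)
    print(n,imaging.camera_model(n))
print(observe())
E
```

```text
pics
scene {'fx': 479.58618204424573, 'fy': 479.58618204424573, 'cx': 313.84582582850345, 'cy': 244.22948518685536, 'rvec': array([ 2.03292785, -0.53131222,  0.287328  ]), 'tvec': array([-455.07754501,  187.28450028,  740.26386755])}
top {'fx': 481.5209108881014, 'fy': 481.5209108881014, 'cx': 314.2768840513574, 'cy': 233.01744984523134, 'rvec': array([ 2.09482069, -2.15218752,  0.19081295]), 'tvec': array([  27.91045815,  544.80785759, 1127.27562389])}
{'clock': 0.1, 'joints': array([ 1.14697896e+00,  3.20202521e-01,  1.56552429e+00,  1.21793744e-05,
        1.25742356e+00, -2.00114116e-02]), 'qvel': array([-0.00024794, -0.00059684, -0.00362957, -0.00046119,  0.00057684,
       -0.00037927]), 'effort': array([ 1.24142873e-03, -4.13326406e+01, -2.32512027e+01,  7.29979249e-02,
        4.22331900e-02, -5.79440393e-05]), 'eef_pos': array([225.75420477, 528.36033031, 224.23168186]), 'tool_rot': array([ 2.00535799e-01,  9.79686065e-01, -7.58485594e-04, -1.77074657e-04]), 'force': array([-0.67732651,  0.24781487,  0.68439888]), 'moment': array([-0.06581608,  0.04847699, -0.03267355]), 'gripper_force': 0.0, 'width': 0.9998433741460537}
```

View pics/scene0.png

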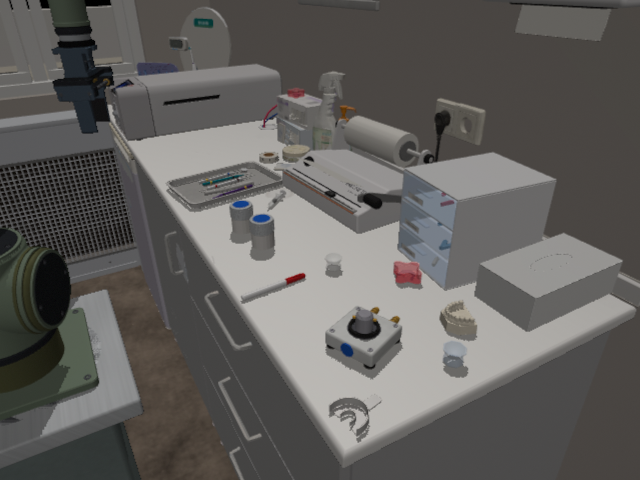

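View pics/top0.png

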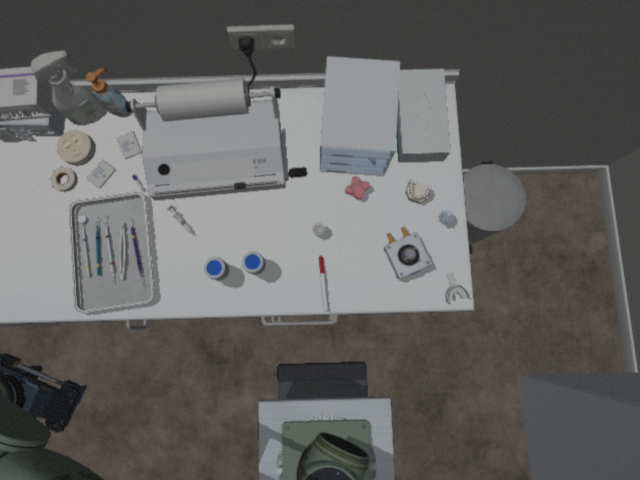

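The pictures show two look-alikes with blue discs. They are at top (216,268) / scene (241,217) and at top (254,263) / scene (262,232). The blue plug on the head is at scene (346,350). The robot's right is -y, which is to the right in the top view, so I choose the one at top (254,263) / scene (262,232). The head's spigot is at top (408,255) / scene (364,322).

```bash
cat > h.py <<'E'
import cv2,numpy as np
from cell import imaging
def ray(n,u,v):
    m=imaging.camera_model(n);R=cv2.Rodrigues(m["rvec"])[0];C=-R.T@m["tvec"]
    return C,R.T@np.array([(u-m["cx"])/m["fx"],(v-m["cy"])/m["fy"],1])
def plane(n,u,v,z):
    C,d=ray(n,u,v);return C+d*(z-C[2])/d[2]
def cloud(n,d):
    m=imaging.camera_model(n);R=cv2.Rodrigues(m["rvec"])[0]
    v,u=np.mgrid[:480,:640];P=np.stack([(u-m["cx"])/m["fx"]*d,(v-m["cy"])/m["fy"]*d,d],-1)
    return (P-m["tvec"])@R
def blue(p):
    h=cv2.cvtColor(p,cv2.COLOR_BGR2HSV);return cv2.inRange(h,(105,150,60),(125,255,255))
def blobs(m,a=40):
    n,l,s,c=cv2.connectedComponentsWithStats(m);return [(c[i],s[i]) for i in range(1,n) if s[i][4]>a]
E
python3 - <<'E'
from h import *
for n in("scene","top"):
    p=cv2.imread(f"pics/{n}0.png");d=np.load(f"pics/{n}0.npy");W=cloud(n,d)
    for c,s in blobs(blue(p)):
        print(n,c.round(1),s,plane(n,*c,64).round(1),W[int(c[1]),int(c[0])].round(1))
    # head: points by height
    roi=(abs(W[...,0]-np.array(plane("top",408,255,60))[0])<60)&(abs(W[...,1]-plane("top",408,255,60)[1])<60)
    for lo,hi in((24,36),(56,66)):
        q=W[roi&(W[...,2]>lo)&(W[...,2]<hi)];print(n,lo,len(q),q.mean(0).round(1),q.min(0).round(1),q.max(0).round(1))
    q=(roi&(W[...,2]>24)&(W[...,2]<36)).astype(np.uint8); print(cv2.minAreaRect(W[q>0][:,:2].astype(np.float32)))
a=cv2.imread("pics/top0.png")[215:295,200:440]; b=cv2.imread("pics/scene0.png")[190:380,220:420]
a=cv2.resize(a,None,fx=3.3,fy=3.3,interpolation=2); b=cv2.resize(b[:, :],None,fx=1.7,fy=1.7,interpolation=2)
c=np.zeros((a.shape[0]+b.shape[0],800,3),np.uint8);c[:a.shape[0],:a.shape[1]]=a;c[a.shape[0]:,:b.shape[1]]=b
cv2.imwrite("pics/crop.png",c);print(c.shape)
E
```

```text
scene [240.3 203.6] [233 201  15   6  74] [467.1 251.6  64. ] [469.6 260.4  61.4]
scene [261.  217.9] [253 215  17   7  93] [478.8 159.7  64. ] [479.1 165.9  63.5]
scene [346.5 349.3] [341 343  12  13 110] [ 418.9 -279.3   64. ] [ 446.5 -235.4   17.9]
scene 24 1793 [ 482.9 -226.9   28.7] [ 432.  -270.1   24. ] [ 543.3 -160.1   35.9]
scene 56 118 [ 488.  -219.5   58. ] [ 477.1 -231.3   56.1] [ 500.2 -207.5   60. ]
((487.83642578125, -219.13870239257812), (93.22362518310547, 90.61084747314453), 21.663301467895508)
top [251.8 261.4] [245 255  14  14 156] [477.9 164.3  64. ] [479.  166.3  63.5]
top [213.6 267.3] [207 261  14  14 156] [466.2 255.6  64. ] [466.9 256.9  64.8]
top 24 1136 [ 486.1 -214.8   29.8] [ 431.6 -269.8   24.1] [ 542.5 -161.    36. ]
top 56 91 [ 486.8 -216.    59.4] [ 473.8 -228.1   56.3] [ 498.6 -203.4   64.7]
((496.6190185546875, -212.14691162109375), (113.50556945800781, 90.83328247070312), 20.87519073486328)
(587, 800, 3)
```

View pics/crop.png

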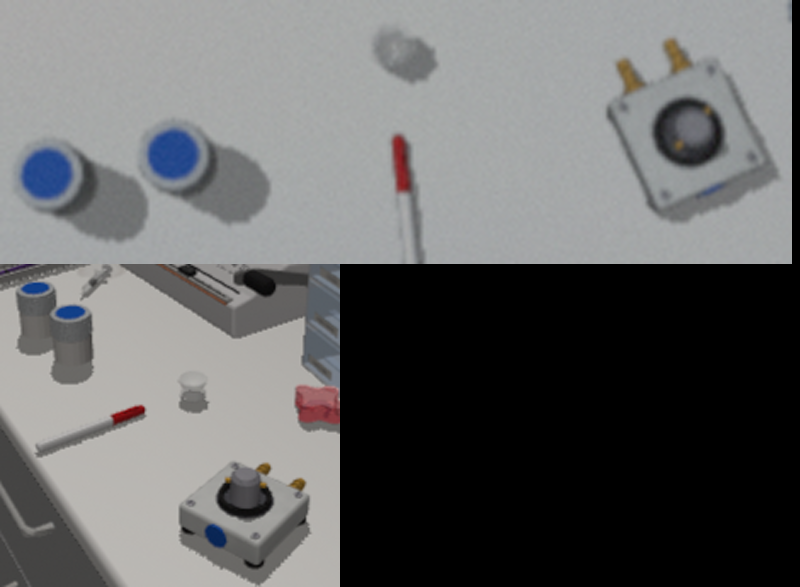

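The crop shows two identical cells side by side and the head with its brass pin through the spigot. I take the right-hand cell, at about (478.5, 165), and close the fingers roughly along x to stay clear of its neighbour.

>>> send_rows(
  targets=[
    {"linear": [0.63, -0.91, -0.25], "dr": [0, 0, -0.6], "fingers": 1},
    {"linear": [0.63, -0.91, -0.25], "dr": [0, 0, -0.6], "fingers": 1},
    {"linear": [0.63, -0.91, -0.25], "dr": [0, 0, -0.6], "fingers": 1},
    {"linear": [0.63, -0.91, -0.25], "dr": [0, 0, -0.6], "fingers": 1},
    {"linear": [0.63, -0.91, -0.25], "dr": [0, 0, -0.6], "fingers": 1},
    {"linear": [0.63, -0.91, -0.25], "dr": [0, 0, -0.6], "fingers": 1},
    {"linear": [0.63, -0.91, -0.25], "dr": [0, 0, -0.6], "fingers": 1},
    {"linear": [0.63, -0.91, -0.25], "dr": [0, 0, -0.6], "fingers": 1},
    {"linear": [0.63, -0.91, -0.25], "dr": [0, 0, -0.6], "fingers": 1},
    {"linear": [0.63, -0.91, -0.25], "dr": [0, 0, -0.6], "fingers": 1},
    {"linear": [0.63, -0.91, -0.25], "dr": [0, 0, -0.6], "fingers": 1},
    {"linear": [0.63, -0.91, -0.25], "dr": [0, 0, -0.6], "fingers": 1},
    {"linear": [0.63, -0.91, -0.25], "dr": [0, 0, -0.6], "fingers": 1},
    {"linear": [0.63, -0.91, -0.25], "dr": [0, 0, -0.6], "fingers": 1},
    {"linear": [0.63, -0.91, -0.25], "dr": [0, 0, -0.6], "fingers": 1},
    {"linear": [0.65, -0.9, -0.25], "dr": [0, 0, -0.6], "fingers": 1},
    {"linear": [0, 0, 0], "dr": [0, 0, 0], "fingers": 1},
    {"linear": [0, 0, 0], "dr": [0, 0, 0], "fingers": 1},
  ],
)

```text
clock: 2.35
eef_pos: [477.9, 165.3, 124.9]
tool_rot: [0.582, 0.814, -0.0, -0.0]
force: [-0.1, -0.6, 0.5]
width: 1.003
gripper_force: 0.0
```

>>> send_rows(
  targets=[
    {"linear": [0, 0, -0.6], "dr": [0, 0, 0], "fingers": 1},
    {"linear": [0, 0, -0.6], "dr": [0, 0, 0], "fingers": 1},
    {"linear": [0, 0, -0.6], "dr": [0, 0, 0], "fingers": 1},
    {"linear": [0, 0, -0.6], "dr": [0, 0, 0], "fingers": 1},
    {"linear": [0, 0, -0.5], "dr": [0, 0, 0], "fingers": 1},
    {"linear": [0, 0, -0.3], "dr": [0, 0, 0], "fingers": 1},
    {"linear": [0, 0, 0], "dr": [0, 0, 0], "fingers": 0.3},
    {"linear": [0, 0, 0], "dr": [0, 0, 0], "fingers": 0},
    {"linear": [0, 0, 0], "dr": [0, 0, 0], "fingers": -0.5},
    {"linear": [0, 0, 0], "dr": [0, 0, 0], "fingers": -1},
    {"linear": [0, 0, 0], "dr": [0, 0, 0], "fingers": -1},
    {"linear": [0, 0, 0], "dr": [0, 0, 0], "fingers": -1},
  ],
  newtons=35,
)

```text
clock: 3.85
eef_pos: [478.6, 165.1, 45.3]
tool_rot: [0.582, 0.813, 0.0, 0.0]
force: [-0.1, -0.9, 2.9]
width: 0.562
gripper_force: 35.0
```

>>> send_rows(
  targets=[
    {"linear": [0, 0, 0.6], "dr": [0, 0, 0], "fingers": -1},
    {"linear": [0, 0, 0.7], "dr": [0, 0, 0], "fingers": -1},
    {"linear": [0, 0, 0.7], "dr": [0, 0, 0], "fingers": -1},
    {"linear": [0, -0.5, 0.7], "dr": [0, 0, 0], "fingers": -1},
    {"linear": [0, -0.9, 0.7], "dr": [0, 0, 0], "fingers": -1},
    {"linear": [0, -1, 0.6], "dr": [0, 0, 0], "fingers": -1},
    {"linear": [0, -1, 0], "dr": [0, 0, 0], "fingers": -1},
    {"linear": [0, -1, 0], "dr": [0, 0, 0], "fingers": -1},
    {"linear": [0, -1, 0], "dr": [0, 0, 0], "fingers": -1},
    {"linear": [0, -1, 0], "dr": [0, 0, 0], "fingers": -1},
    {"linear": [0, -1, 0], "dr": [0, 0, 0], "fingers": -1},
    {"linear": [0, -1, 0], "dr": [0, 0, 0], "fingers": -1},
    {"linear": [0, -1, 0], "dr": [0, 0, 0], "fingers": -1},
    {"linear": [0, -1, 0], "dr": [0, 0, 0], "fingers": -1},
    {"linear": [0.04, -1, 0], "dr": [0, 0, 0], "fingers": -1},
    {"linear": [0.1, -1, 0], "dr": [0, 0, 0], "fingers": -1},
    {"linear": [0.1, -1, 0], "dr": [0, 0, 0], "fingers": -1},
    {"linear": [0.1, -0.9, 0], "dr": [0, 0, 0], "fingers": -1},
    {"linear": [0, 0, 0], "dr": [0, 0, 0], "fingers": -1},
    {"linear": [0, 0, 0], "dr": [0, 0, 0], "fingers": -1},
  ],
)

```text
clock: 6.35
eef_pos: [486.6, -191.9, 145.2]
tool_rot: [0.582, 0.813, 0.0, -0.0]
force: [-0.0, -0.3, -0.8]
width: 0.564
gripper_force: 35.0
```

```bash
python3 - <<'E'
from h import *
from cell import observe
p,d=imaging.snapshot("scene");cv2.imwrite("pics/s1.png",p);np.save("pics/s1.npy",d)
o=observe();print(o["clock"],o["eef_pos"],o["force"])
cv2.imwrite("pics/s1c.png",cv2.resize(p[200:390,270:470],(800,760))[:600])
E
```

```text
6.4 [ 486.63521844 -191.70754245  145.1678773 ] [ 0.22845633  0.32983659 -0.3332036 ]
```

View pics/s1c.png

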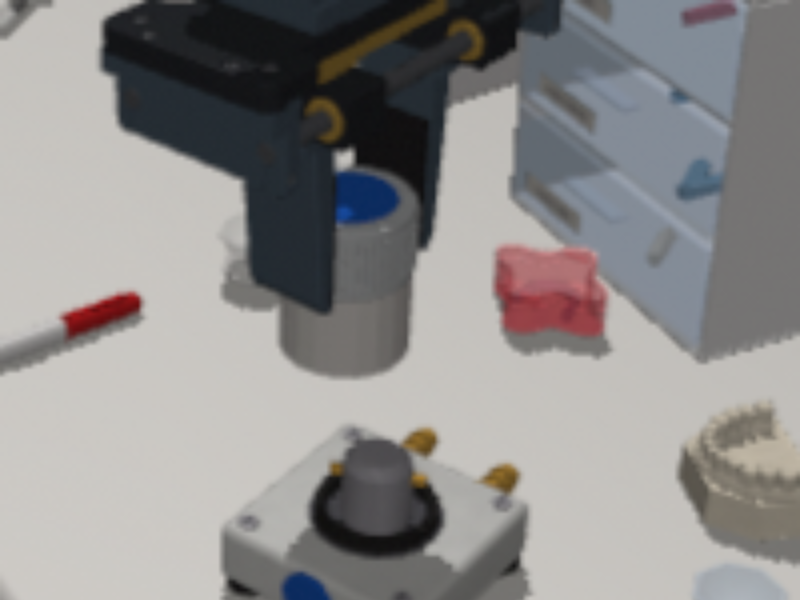

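The cell is held upright about 26 mm short of the head, which is at crop (378,480); the cell's lower rim is at crop (345,370). I fit circles of known radius to the scene depth for both, so the calibration error cancels.

```bash
cat >> h.py <<'E'
from scipy.optimize import least_squares
def fit(W,c0,r,zl,zh):
    q=W[(np.hypot(W[...,0]-c0[0],W[...,1]-c0[1])<r+8)&(W[...,2]>zl)&(W[...,2]<zh)][:,:2]
    s=least_squares(lambda c:np.hypot(*(q-c).T)-r,c0,loss="soft_l1",f_scale=1.0)
    return s.x.round(2),len(q),np.std(s.fun).round(2)
E
python3 - <<'E'
from h import *
W=cloud("scene",np.load("pics/s1.npy"));W0=cloud("scene",np.load("pics/scene0.npy"))
for zl,zh in((103,130),(108,126)): print("cell",fit(W,(487,-191),25,zl,zh))
for V in(W,W0):
  for zl,zh in((37,46),(38,55),(52,56)): print("spig",fit(V,(488,-219),14,zl,zh))
print("orig cell",fit(W0,(478.5,165),25,5,30))
W1=cloud("top",np.load("pics/top0.npy"))
for n,V,c in(("s",W0,(487.5,-218.5)),("t",W1,(487.5,-218.5))):
  q=V[(np.hypot(V[...,0]-c[0],V[...,1]-c[1])<16)&(V[...,2]>58.5)];print(n,len(q),q.mean(0),(q.min(0)+q.max(0))/2)
E
```

```text
cell (array([ 487.23, -194.38]), 454, np.float64(0.85))
cell (array([ 487.2 , -194.33]), 318, np.float64(0.85))
spig (array([ 489.74, -217.13]), 78, np.float64(0.81))
spig (array([ 489.76, -217.15]), 180, np.float64(1.24))
spig (array([ 489.99, -216.46]), 55, np.float64(1.28))
spig (array([ 490.04, -217.06]), 84, np.float64(0.92))
spig (array([ 489.85, -217.09]), 180, np.float64(1.27))
spig (array([ 489.79, -216.95]), 61, np.float64(1.42))
orig cell (array([478.84, 162.41]), 235, np.float64(1.29))
s 44 [ 487.95052117 -219.74209819   59.00114903] [ 488.15570534 -220.83423919   59.23635254]
t 61 [ 487.62456957 -216.14212803   60.4182607 ] [ 486.12000439 -215.51477051   61.59930721]
```

>>> send_rows(
  targets=[
    {"linear": [0.1, -0.5, 0], "dr": [0, 0, 0], "fingers": -1},
    {"linear": [0, -0.41, 0], "dr": [0, 0, 0], "fingers": -1},
    {"linear": [0, 0, -0.5], "dr": [0, 0, 0], "fingers": -1},
    {"linear": [0, 0, -0.5], "dr": [0, 0, 0], "fingers": -1},
    {"linear": [0, 0, -0.4], "dr": [0, 0, 0], "fingers": -1},
    {"linear": [0, 0, -0.2], "dr": [0, 0, 0], "fingers": -1},
    {"linear": [0, 0, -0.2], "dr": [0, 0, 0], "fingers": -1},
    {"linear": [0, 0, 0], "dr": [0, 0, 0], "fingers": -1},
    {"linear": [0, 0, 0], "dr": [0, 0, 0], "fingers": -1},
  ],
)

```text
clock: 7.52
eef_pos: [489.7, -215.3, 100.3]
tool_rot: [0.582, 0.813, 0.0, 0.0]
force: [-0.2, 0.0, -1.6]
width: 0.568
gripper_force: 35.0
```

```bash
python3 - <<'E'
from h import *
from cell import observe
for n in("scene","top"):
    p,d=imaging.snapshot(n);np.save(f"pics/{n}2.npy",d);cv2.imwrite(f"pics/{n}2.png",p)
W=cloud("scene",np.load("pics/scene2.npy"))
print("cell",fit(W,(489,-217),25,60,83))
o=observe();print(o["clock"],o["eef_pos"],o["force"],o["moment"])
p=cv2.imread("pics/scene2.png");cv2.imwrite("pics/s2c.png",cv2.resize(p[250:380,290:450],(738,600),interpolation=2))
E
```

```text
cell (array([ 490.28, -217.81]), 374, np.float64(0.87))
7.625 [ 489.64157297 -215.31379128  100.31014473] [-0.03465152  0.05722493 -1.68016007] [-0.07954881  0.0640037   0.06624746]
```

View pics/s2c.png

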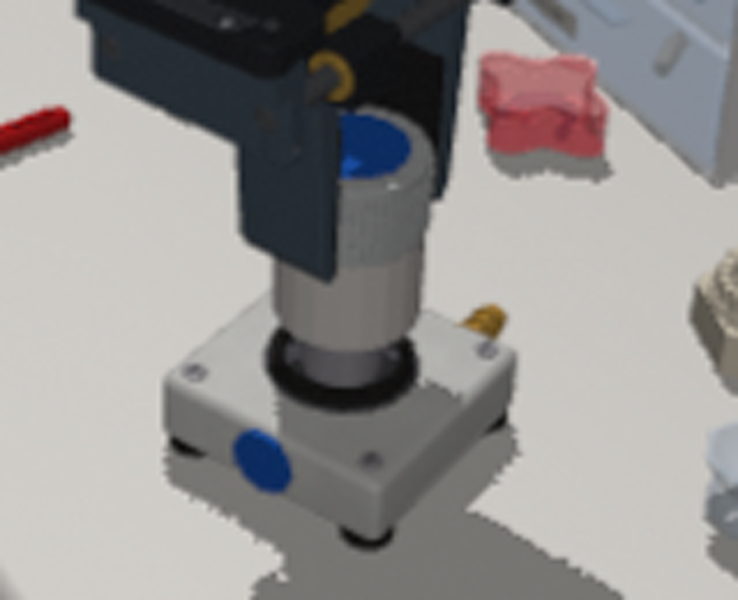

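The cell sits over the spigot, with the cell's centre at crop x≈347 and the ring's at ≈341. That is about 1 mm to the right, and the depth fit agrees. I nudge it and lower until contact.

>>> send_rows(
  targets=[
    {"linear": [-0.03, 0.03, -0.1], "dr": [0, 0, 0], "fingers": -1},
    {"linear": [0, 0, -0.1], "dr": [0, 0, 0], "fingers": -1},
    {"linear": [0, 0, -0.1], "dr": [0, 0, 0], "fingers": -1},
    {"linear": [0, 0, 0], "dr": [0, 0, 0], "fingers": -1},
  ],
)

```text
clock: 8.12
eef_pos: [488.5, -214.4, 92.2]
tool_rot: [0.582, 0.813, -0.0, -0.0]
force: [-0.1, 0.3, -0.6]
width: 0.562
gripper_force: 35.0
```

>>> send_rows(
  targets=[
    {"linear": [0, 0, -0.08], "dr": [0, 0, 0], "fingers": -1},
    {"linear": [0, 0, -0.08], "dr": [0, 0, 0], "fingers": -1},
    {"linear": [0, 0, -0.06], "dr": [0, 0, 0], "fingers": -1},
    {"linear": [0, 0, 0], "dr": [0, 0, 0], "fingers": -1},
  ],
)

```text
clock: 8.62
eef_pos: [488.7, -214.5, 87.2]
tool_rot: [0.582, 0.813, 0.0, 0.0]
force: [-0.5, -0.1, 0.6]
width: 0.567
gripper_force: 35.0
```

>>> send_rows(
  targets=[
    {"linear": [0, 0, -0.04], "dr": [0, 0, 0], "fingers": -1},
    {"linear": [0, 0, 0], "dr": [0, 0, 0], "fingers": -1},
  ],
)

```text
clock: 8.88
eef_pos: [488.7, -214.5, 86.9]
tool_rot: [0.582, 0.813, 0.0, 0.0]
force: [-2.0, 1.4, 7.6]
width: 0.564
gripper_force: 35.0
```

Contact at TCP z≈87, as expected for the unkeyed cell resting on the pin. I turn it under a light push and shift the TCP slightly so that the cell's axis (about 2.5 mm off the TCP) stays put.

>>> send_rows(
  targets=[
    {"linear": [0.008, 0.003, -0.01], "dr": [0, 0, -0.8], "fingers": -1},
    {"linear": [0.008, 0.002, 0], "dr": [0, 0, -0.8], "fingers": -1},
    {"linear": [0.008, 0.001, 0], "dr": [0, 0, -0.8], "fingers": -1},
    {"linear": [0.008, 0, 0], "dr": [0, 0, -0.8], "fingers": -1},
  ],
)

```text
clock: 9.38
eef_pos: [490.2, -215.0, 86.9]
tool_rot: [0.69, 0.724, 0.0, 0.001]
force: [-1.6, -0.9, 5.9]
width: 0.564
gripper_force: 35.0
```

```bash
python3 -c "
from cell import observe
o=observe();print(o['eef_pos'],o['force'],o['moment'])"
```

```text
[ 490.16912474 -214.96651955   86.88582079] [-1.59900543 -0.85151028  5.89303411] [-0.16948257  0.31321704  0.07757004]
```

>>> send_rows(
  targets=[
    {"linear": [0.008, 0, -0.01], "dr": [0, 0, -0.8], "fingers": -1},
    {"linear": [0.008, -0.001, 0], "dr": [0, 0, -0.8], "fingers": -1},
    {"linear": [0.008, -0.002, 0], "dr": [0, 0, -0.8], "fingers": -1},
    {"linear": [0.008, -0.002, 0], "dr": [0, 0, -0.8], "fingers": -1},
  ],
)

```text
clock: 9.88
eef_pos: [490.8, -215.5, 86.8]
tool_rot: [0.784, 0.621, -0.0, 0.002]
force: [-1.8, -1.5, 8.0]
width: 0.566
gripper_force: 35.0
```

```bash
python3 -c "
from cell import observe
o=observe();print(o['eef_pos'],o['force'],o['moment'])"
```

```text
[ 490.82716489 -215.49694503   86.84950002] [-1.78835899 -1.5004763   8.00607359] [-0.46981966  0.54308929  0.09252866]
```

>>> send_rows(
  targets=[
    {"linear": [0.002, -0.006, 0], "dr": [0, 0, -0.8], "fingers": -1},
    {"linear": [0.004, -0.006, 0], "dr": [0, 0, -0.8], "fingers": -1},
    {"linear": [0.004, -0.006, 0], "dr": [0, 0, -0.8], "fingers": -1},
    {"linear": [0.004, -0.006, 0], "dr": [0, 0, -0.8], "fingers": -1},
  ],
)

```text
clock: 10.38
eef_pos: [491.3, -215.3, 86.0]
tool_rot: [0.863, 0.506, 0.001, 0.001]
force: [0.5, -0.1, 0.0]
width: 0.567
gripper_force: 35.0
```

```bash
python3 -c "
from cell import observe
o=observe();print(o['eef_pos'],o['force'],o['moment'])"
```

```text
[ 491.25778649 -215.32622747   85.95255134] [ 0.52461432 -0.10509294  0.04144852] [-0.09587898  0.085952    0.02357568]
```

The push force vanished and z dropped, so the keyways have found the pin. I lower it in steps.

>>> send_rows(
  targets=[
    {"linear": [0, 0, -0.06], "dr": [0, 0, 0], "fingers": -1},
    {"linear": [0, 0, -0.06], "dr": [0, 0, 0], "fingers": -1},
    {"linear": [0, 0, 0], "dr": [0, 0, 0], "fingers": -1},
  ],
)

```text
clock: 10.75
eef_pos: [491.2, -215.7, 83.3]
tool_rot: [0.862, 0.507, 0.0, 0.001]
force: [-0.4, -2.0, 4.6]
width: 0.567
gripper_force: 35.0
```

```bash
python3 -c "
from cell import observe
o=observe();print(o['eef_pos'],o['force'],o['moment'])"
```

```text
[ 491.17458303 -215.65608797   83.2547976 ] [-0.44480642 -1.9766869   4.60954423] [-0.38583341  0.27969163 -0.29047121]
```

>>> send_rows(
  targets=[
    {"linear": [0, -0.015, 0], "dr": [0, 0, -0.5], "fingers": -1},
    {"linear": [0, 0, -0.04], "dr": [0, 0, 0], "fingers": -1},
    {"linear": [0, 0, -0.04], "dr": [0, 0, 0], "fingers": -1},
    {"linear": [0, 0, 0], "dr": [0, 0, 0], "fingers": -1},
  ],
)

```text
clock: 11.25
eef_pos: [490.8, -215.5, 80.6]
tool_rot: [0.873, 0.488, 0.0, 0.0]
force: [0.4, -1.5, 3.0]
width: 0.565
gripper_force: 35.0
```

```bash
python3 -c "
from cell import observe
o=observe();print(o['eef_pos'],o['force'],o['moment'])"
```

```text
[ 490.79142601 -215.45919878   80.61421025] [ 0.36259465 -1.48115354  3.00603231] [-0.14537107  0.08803653 -0.02713435]
```

>>> send_rows(
  targets=[
    {"linear": [0, 0, -0.05], "dr": [0, 0, 0], "fingers": -1},
    {"linear": [0, 0, -0.05], "dr": [0, 0, 0], "fingers": -1},
    {"linear": [0, 0, -0.05], "dr": [0, 0, 0], "fingers": -1},
    {"linear": [0, 0, -0.05], "dr": [0, 0, 0], "fingers": -1},
    {"linear": [0, 0, 0], "dr": [0, 0, 0], "fingers": -1},
  ],
  newtons=50,
)

```text
clock: 11.88
eef_pos: [490.8, -215.5, 75.8]
tool_rot: [0.873, 0.488, 0.0, 0.0]
force: [-0.9, -0.5, 4.8]
width: 0.562
gripper_force: 50.0
```

```bash
python3 -c "
from cell import observe
o=observe();print(o['eef_pos'],o['force'],o['moment'])"
```

```text
[ 490.78595218 -215.49685672   75.83317361] [-0.91499799 -0.47975706  4.77567038] [-0.10768859  0.25143493 -0.01302333]
```

>>> send_rows(
  targets=[
    {"linear": [0, 0, -0.03], "dr": [0, 0, 0], "fingers": -1},
    {"linear": [0, 0, -0.03], "dr": [0, 0, 0], "fingers": -1},
    {"linear": [0, 0, 0], "dr": [0, 0, 0], "fingers": -1},
    {"linear": [0, 0, 0], "dr": [0, 0, 0], "fingers": -1},
  ],
)

```text
clock: 12.38
eef_pos: [490.8, -215.4, 75.2]
tool_rot: [0.873, 0.488, 0.0, 0.0]
force: [-2.5, 0.6, 10.9]
width: 0.561
gripper_force: 50.0
```

>>> send_rows(
  targets=[
    {"linear": [0.01, 0, -0.04], "dr": [0, 0, 0], "fingers": -1},
    {"linear": [0, 0, -0.02], "dr": [0, 0, 0], "fingers": -1},
    {"linear": [0, 0, 0], "dr": [0, 0, 0], "fingers": -1},
    {"linear": [0, 0, 0], "dr": [0, 0, 0], "fingers": -1},
  ],
)

```text
clock: 12.88
eef_pos: [490.8, -215.5, 75.2]
tool_rot: [0.873, 0.488, 0.0, 0.0]
force: [-5.6, 1.2, 22.9]
width: 0.563
gripper_force: 50.0
```

```bash
python3 - <<'E'
from h import *
from cell import observe
p,d=imaging.snapshot("scene")
W=cloud("scene",d)
o=observe();print(o["clock"],o["eef_pos"],o["force"],o["moment"])
m=blue(p)
for c,s in blobs(m,15): print(c.round(1),W[int(c[1]),int(c[0])].round(1))
cv2.imwrite("pics/s3c.png",cv2.resize(p[250:380,290:450],(738,600),interpolation=2))
E
```

```text
12.925 [ 490.80944474 -215.4852844    75.20436822] [-5.71100718  2.04287692 22.53145069] [0.29757855 1.23247111 0.04706122]
[240.4 203.6] [468.9 258.2  62.5]
[365.4 294.9] [ 491.1 -216.2   93.1]
[346.4 349.4] [ 446.  -236.2   18.7]
```

View pics/s3c.png

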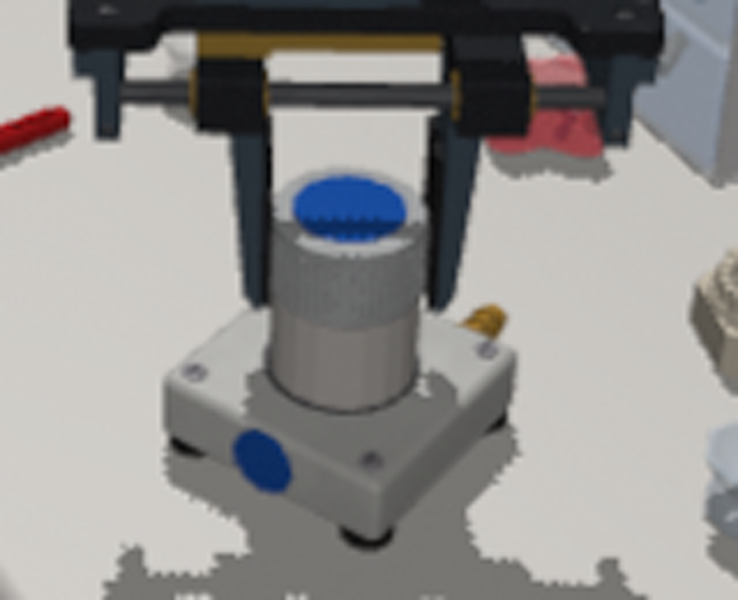

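The cell sits flush on the block with its rim at crop (343,405). The disc is at z≈93 (94 expected), and z did not change when the push doubled, so it is against the hard stop. I hand in while holding.

```bash
python3 -c "
from cell import r
print(r.hand_in())"
```

```text
the job is handed in; nothing more can be done
None
```

The right-hand filter cell is keyed over the cross pin and fully home, flush on the head; I handed the job in at about 13 s with the arm still gripping it at 50 N and pushing down with about 22 N.

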